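# Tare the kitchen scale for the loaf pan

### The job

Lift the bare aluminium loaf pan onto the kitchen scale, setting it down gently and upright near the middle of the steel weighing platform, and let go of it. Then tare the scale: turn the grey knob, which turns the whole dial, until the tip of the black pointer reads zero, on the red block, with the empty pan still standing on the platform. Leave the dark pan, the pitcher and the jar where they are.

Things in the scene. Friction and masses are not known exactly. Their poses are not given: they have to be found in the camera images.
- scale: Cream spring kitchen scale, 235 deep (x) x 160 wide (y) x 106 high mm, fixed to the counter. Origin: centre of its underside; x points from its front (dial) to its back (platform), y to its left, z up. Its front half is a wedge 150 wide whose flat top slopes up towards the back at 35 degrees (0.61 rad) to the horizontal and carries dial and knob; the weighing platform stands behind.
- dial_centre (a point): Middle of the dial's flat cover glass, on the knob's axis; 72 mm in front of the scale's origin, 57 mm above the counter. z: knob's axis, square to the dial, leaning 35 degrees from vertical to the scale's front; x: up the slope; y: the scale's y. Glass 112 mm across, 4 mm above the slope; only the knob rises from it. White dial card below: 20 divisions of 50 g, one turn 1 kg.
- knob_top (a point): Middle of the top of the grey round tare knob, on its axis: a fluted cylinder 36 mm in diameter and 23 mm tall, whose top is 23.5 mm above the glass. Fingers pinch it across its diameter, along its axis, anywhere round it.
- tare_knob (a joint): Turn of the knob and dial card (rad), growing anticlockwise as seen looking at the dial, 0 with the red zero block at the top of the slope; starts between -0.3 and 0.7, stops at -3.0 and 3.0. The card with its zero block is fixed to the knob and turns with it, angle for angle, under the pointer; the pointer does not turn with it. Light friction (0.06 N m) keeps it where it is left.
- pointer_tip (a point): Tip of the thin black pointer under the glass, 46 mm from the knob's axis. With the platform empty it points up the slope; it turns clockwise (looking at the dial) by one turn per kg laid on the platform, and does not turn with the knob. The turn the knob needs is the angle from the zero block to this tip round the dial's centre; after loading it is 0.75 to 3 rad clockwise.
- zero_mark (a point): Middle of the red zero block near the rim of the white dial card, 46 mm from the knob's axis; it turns with the knob. The block is 8 mm wide and 13 mm long (along the radius).
- platform_top (a point): Middle of the top of the stainless weighing platform: a flat plate 140 (scale's x) x 160 (scale's y) x 6 mm, 48 mm behind the scale's origin, its top 106 mm above the counter when empty. It sinks on a spring (0.8 N per mm, 14 mm at most).
- platform: The same weighing platform; origin in the middle of its underside, axes as the scale's.
- pan: The bare, bright aluminium loaf pan, empty: an open box 140 long (its x) x 64 wide (its y) x 45 mm high, walls 4 mm, 0.17 to 0.35 kg (not known beforehand). Origin: centre of its underside. It can be gripped from above across its width.
- dark_pan: Bystander: a loaf pan of the same size with a black coating. Origin: centre of its underside.
- pitcher: Bystander: small green ceramic pitcher, 86 mm in diameter, 115 mm high, handle on its +y side reaching 71 mm from its axis. Origin: centre of its underside.
- jar: Bystander: glass jar with a red cap, 72 mm in diameter, 110 mm high. Origin: centre of its underside.
Things that resemble listed ones, but are neither listed nor needed, are in the scene too. Of the things like the pan, leave any that is blue or yellow; of the rest the larger one is meant.

How it is judged:
On the way, in this order (a step that is already met when the one before it is completed fails the run):
1. the pan stands released on the platform (contact force between pan and platform above 0.8 N and contact force between pan and the fingers below 0.1 N and horizontal distance between pan and platform_top below 0.035 m and angle between pan's own z axis and vertical below 0.1 rad and linear speed of pan below 0.03 m/s), for 0.2 s.
2. the pointer's tip lies on the zero block (distance between pointer_tip and zero_mark below 0.004 m and horizontal distance between pan and platform_top below 0.035 m and contact force between pan and the fingers below 0.1 N), for 0.2 s.
At the end, for the whole second after the job is handed in: The aluminium pan stands upright (within 0.1 rad), released and at rest on the platform, its centre within 35 mm of the platform's centre, and the pointer's tip is within 4 mm of the middle of the red zero block; pitcher, jar and dark pan are not disturbed (distance between pointer_tip and zero_mark below 0.004 m and horizontal distance between pan and platform_top below 0.035 m and contact force between pan and platform above 0.8 N and angle between pan's own z axis and vertical below 0.1 rad and linear speed of pan below 0.02 m/s); the robot touches nothing.
It fails at once if the dark pan, pitcher or jar is shifted by more than 20 mm or tipped (distance of any of dark_pan, pitcher, jar from where it was at the start of the episode above 0.02 m or angle between any of pitcher, jar, dark_pan's own z axis and vertical above 0.2 rad).
It fails at once if the pan is slammed or pressed on the platform with more than 30 N (contact force between pan and platform above 30 N).
It also fails if it takes over 72 s, if anything falls off the work surface, if the arm or the gripper's body presses on something with over 40 N, if the wrist force passes 120 N, or if a joint passes its speed limit or range.

### The arm

A 6-joint arm with a two-finger parallel gripper is mounted at the origin on the work surface. World frame = base frame: x ahead of the robot, y to its left, z up, the work surface at z = 0. Lengths are in m, angles in rad, forces in N, time in s.
With the tool pointing down it reaches from about 0.3 to 0.775 m from the base axis. Payload 14.6 kg.
Tool frame: the origin (TCP) lies at the very end of the fingers, on their centre line; the grasp point (between the pads) lies 19 mm behind it; z points along the fingers, y is the direction in which the jaws open and shut (so a half turn about z gives the same grasp; the last joint's range is limited). The gripper opens to 94 mm and grips with 3 to 60 N. Pads are 16 mm wide; open, the fingers measure 119 mm over their backs; the gripper's body (75 mm by 177 mm) begins 78 mm behind the grasp point.
Start: joints at [-1.413, 0.3, 1.521, -0, 1.321, -0.067], TCP at [0.123, -0.536, 0.205] pointing down, gripper open.
Joint ranges: [-3.03, 3.03], [-0.79, 2.21], [0.23, 2.52], [-1.04, 4.18], [0, 3.07], [-2.55, 2.55]. Speed limits (rad/s): [2.22, 2.22, 2.57, 3.14, 3.14, 3.14].

### API

Orientations are given as a rotation vector (axis times angle).
In Python, from rig import sense, grab_frame, camera_info, close_job gives the robot as it stands.
- The arm moves only by the tool apply_moves, never from a script. Its argument "deltas" is one flat list of numbers, 5 for each row, row after row: the finger opening in m, from 0 to 0.094, then the shift along the tool's x, y, z in m, then the turn about the tool's z in degrees. In form: [fingers, x, y, z, yaw, fingers, x, y, z, yaw, ...]. A call has exactly 5 rows; each row shifts and turns the commanded pose from where the row before left it, along the tool's axes as they then stand; what a row does not reach is not made up. A row lasts 1/8 s, in which the tool goes at most 62.5 mm and 10.7 degrees, less where a joint would pass 70% of its speed; a pose out of reach is approached as far as the arm can. A call is refused whole if a number of a shift passes 0.0625 or a number of a turn 10.7, either way. A call with a gripper value outside its range is refused whole. The fingers move at their own pace and stop on an object; "newtons" is the grip in N (left out, the last holds). Time passes only in rows, so rows that do not move let the fingers close, or fill a call up. It gives the time, the measured TCP pose, the force and the opening at its end, in the units of the state.
- sense(): the state, without advancing time (a new reading comes with each control period).
- grab_frame(name): name is "scene" or "top"; returns the picture (420x560x3 uint8, red, green, blue); there is no depth.
- camera_info(name): a dict with "fx", "fy", "cx", "cy" (pixels), "k1" (the pictures are not rectified: a ray, as slopes to the right and down, at radius r is drawn at 1 + k1 r^2 times it, then the intrinsics apply), "position" and "orientation" of the camera in the world. Camera axes: x right, y down, z forward; pixel columns grow to the right and rows downward; lengths in m; the calibration is good to about 2 mm. A picture is of the moment at which its call begins. camera_info takes no time and is no camera call.
- close_job(): hands the job in, once; it reports no verdict.
The state is a dict: "clock": time; "joint_pos": joint angles; "qd": joint speeds; "tau": joint torques, N m; "eef_pos": TCP position; "tcp_rot": TCP orientation; "contact_force": force on the tool from outside, world axes, zero at the start; "ft_torque": the same for the moment, N m; "gripper_width": finger opening in m.
Only numpy, scipy, OpenCV 4.12 (cv2) and the standard library are available. Lean on these libraries where they do the work, as an engineer would, in place of code of your own. Each camera call takes 0.05 s, during which the arm holds its last target. There are 200 camera calls.

## Working session

There is one attempt and no reset: what is moved stays moved. The work goes in short steps, Python scripts to look and compute and a tool call to move; the robot and the scene stay as the last step left them, time stands still between calls to the robot, and variables do not carry over. Pictures are saved under pics/ and viewed, about 8 in all and at most 12, crops included, and the job is handed in when it is done.

Besides the shell and the picture viewer there is one more tool, called after "Request:" as a command line: name --argument value ..., lists and objects as JSON in quotes. apply_moves: Moves the arm, as the interface text tells. Its arguments: {"type":"object","properties":{"deltas":{"type":"array"},"newtons":{"type":"number"}},"required":["deltas"]}

```bash
mkdir -p pics; ls; cat > h.py <<'E'
import numpy as np, cv2
from rig import sense, grab_frame, camera_info, close_job
from scipy.spatial.transform import Rotation as R
def cam(n):
    c=camera_info(n); o=np.array(c["orientation"],float)
    M=R.from_rotvec(o).as_matrix() if o.size==3 else o.reshape(3,3)
    return c,M,np.array(c["position"])
def ray(n,u,v):
    c,M,p=cam(n)
    K=np.array([[c["fx"],0,c["cx"]],[0,c["fy"],c["cy"]],[0,0,1.]])
    q=cv2.undistortPoints(np.array([[[u,v]]],float),K,np.array([c["k1"],0,0,0.]))[0,0]
    d=M@np.array([q[0],q[1],1]); return p,d
def onz(n,u,v,z):
    p,d=ray(n,u,v); return p+d*(z-p[2])/d[2]
def onplane(n,u,v,P,N):
    p,d=ray(n,u,v); return p+d*(np.dot(P-p,N)/np.dot(d,N))
def proj(n,X):
    c,M,p=cam(n)
    K=np.array([[c["fx"],0,c["cx"]],[0,c["fy"],c["cy"]],[0,0,1.]])
    Y=(np.atleast_2d(X)-p)@M; 
    return cv2.projectPoints(Y.reshape(-1,1,3),np.zeros(3),np.zeros(3),K,np.array([c["k1"],0,0,0.]))[0][:,0]
def save(n,name,crop=None,s=1):
    f=grab_frame(n)
    cv2.imwrite("pics/raw_"+name,f[...,::-1])
    if crop: a,b,c,d=crop; f=f[b:d,a:c]
    if s!=1: f=cv2.resize(f,None,fx=s,fy=s,interpolation=cv2.INTER_CUBIC)
    cv2.imwrite("pics/"+name,f[...,::-1])
E
python3 - <<'E'
from h import *
save("scene","s0.png"); save("top","t0.png")
for n in("scene","top"): print(camera_info(n))
print(sense())
E
```

```text
pics
{'fx': 387.7052453764399, 'fy': 387.7052453764399, 'cx': 278.1473919620085, 'cy': 205.1457878660773, 'k1': 0.019064891141231756, 'position': array([1.19692995, 0.4636785 , 0.67290088]), 'orientation': array([-1.21753455, -2.13861902,  1.06608385])}
{'fx': 391.62358413582615, 'fy': 391.62358413582615, 'cx': 280.26146315241334, 'cy': 205.87982973462852, 'k1': 0.035603767599661634, 'position': array([0.39901858, 0.0662877 , 1.06762421]), 'orientation': array([-2.17458269,  2.17690807, -0.09100301])}
{'clock': 0.1, 'joint_pos': array([-1.41261077e+00,  3.00384575e-01,  1.52148344e+00,  2.17287583e-05,
        1.32064841e+00, -6.65789691e-02]), 'qd': array([ 0.0002679 , -0.00226676,  0.00096448, -0.00077305, -0.00132678,
       -0.0002691 ]), 'tau': array([ 1.80300194e-03, -5.32644260e+01, -3.53283119e+01,  7.09948875e-02,
        2.34957493e-02, -6.09107133e-05]), 'eef_pos': array([ 0.12256365, -0.53595817,  0.20497508]), 'tcp_rot': array([-3.12085773e+00, -3.52204577e-01,  3.33994873e-05]), 'contact_force': array([0.37982649, 0.31847443, 0.33071265]), 'ft_torque': array([-0.03888328,  0.06110101,  0.03658836]), 'gripper_width': 0.09408771654414928}
```

View pics/t0.png

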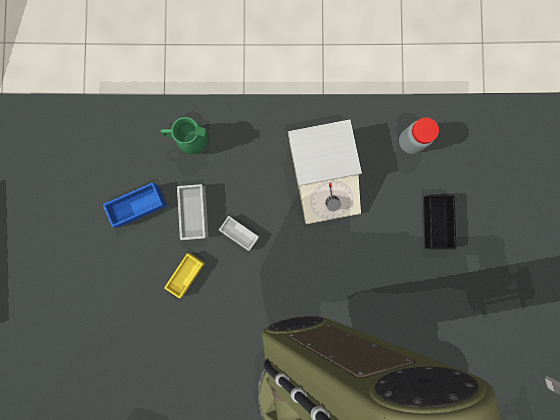

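View pics/s0.png

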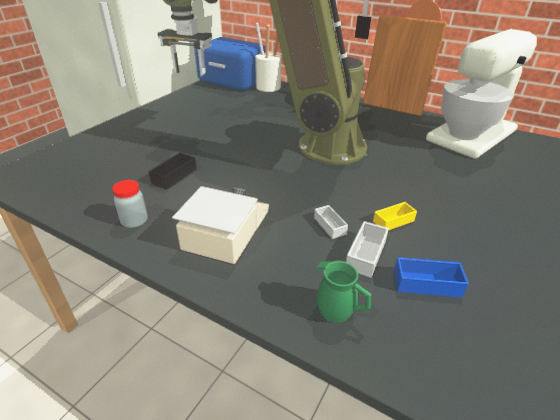

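The top view shows five candidates:
- the larger bare pan at (191,212)
- a small silver one at (239,233)
- blue at (133,204)
- yellow at (184,275)
- the dark pan at (440,221)

The one meant is (191,212), the larger of the two uncoated ones. The scale's platform is at about (325,152) and its knob at (333,204).

```bash
cat > m0.py <<'E'
from h import *
f=cv2.imread("pics/raw_t0.png"); hsv=cv2.cvtColor(f,cv2.COLOR_BGR2HSV)
def ctr(mask,win):
    m=np.zeros_like(mask); a,b,c,d=win; m[b:d,a:c]=mask[b:d,a:c]
    m=cv2.morphologyEx(m,cv2.MORPH_CLOSE,np.ones((5,5),np.uint8))
    cs=cv2.findContours(m,0,2)[0]; return max(cs,key=cv2.contourArea)
lo=cv2.inRange(hsv,(0,0,110),(179,40,255))
def quad(c,z):
    P=np.array([onz("top",u,v,z)[:2] for u,v in c[:,0]]).astype(np.float32)
    (x,y),(w,h),a=cv2.minAreaRect(P); 
    b=cv2.boxPoints(((x,y),(w,h),a)); e=b[1]-b[0]; e2=b[2]-b[1]
    L=e if np.linalg.norm(e)>np.linalg.norm(e2) else e2
    return (x,y),sorted((w,h)),np.degrees(np.arctan2(L[1],L[0]))
for nm,w,z in(("pan",(165,170,215,250),.045),("small",(212,205,265,260),.03)):
    c=ctr(lo,w); print(nm,cv2.minAreaRect(c),quad(c,z))
pl=cv2.inRange(hsv,(0,0,185),(179,14,255)); c=ctr(pl,(280,110,370,190)); print("plat",cv2.minAreaRect(c),quad(c,.106))
bl=cv2.inRange(hsv,(0,0,0),(179,255,90))
red=cv2.inRange(hsv,(0,120,80),(8,255,255))|cv2.inRange(hsv,(172,120,80),(179,255,255))
c=ctr(red,(300,175,365,225)); print("red",cv2.minAreaRect(c))
a=cv2.resize(f[165:265,100:270],None,fx=3,fy=3,interpolation=2); b=cv2.resize(f[110:230,280:370],None,fx=3.2,fy=3.2,interpolation=2)
H=max(a.shape[0],b.shape[0]); pad=lambda i:cv2.copyMakeBorder(i,0,H-i.shape[0],0,0,0)
cv2.imwrite("pics/c0.png",cv2.hconcat([pad(a),pad(b)]))
E
python3 m0.py
```

```text
pan ((190.66732788085938, 211.6770477294922), (54.58100128173828, 26.07412338256836), 86.42366790771484) ((0.4731352925300598, 0.30343589186668396), [0.06763778626918793, 0.14286206662654877], np.float32(4.5718193))
small ((238.1191864013672, 233.0585479736328), (37.59334182739258, 18.0643310546875), 34.2868766784668) ((0.41726136207580566, 0.18086005747318268), [0.047343362122774124, 0.09983688592910767], np.float32(55.811047))
plat ((325.173095703125, 155.36538696289062), (62.364933013916016, 63.73774337768555), 78.69007110595703) ((0.6087844371795654, -0.04243820905685425), [0.15717023611068726, 0.158128559589386], np.float32(-79.013855))
red ((330.0, 184.5), (3.0, 2.0), 90.0)
```

View pics/c0.png

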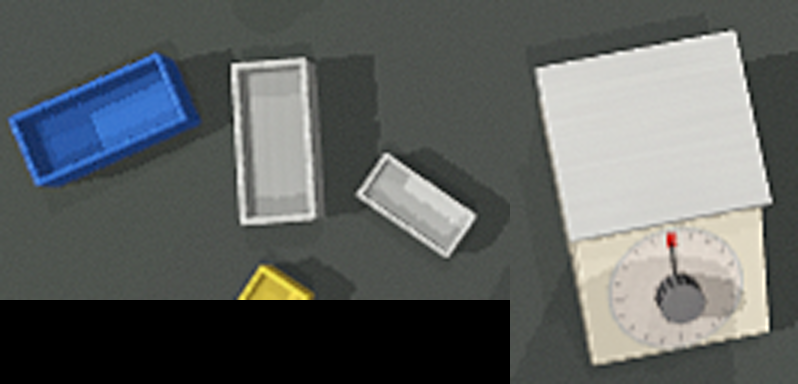

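The crop confirms it: the pan is bare aluminium with rim about 143x68 mm, against about 100x47 mm for the small one.

```bash
python3 - <<'E'
from h import *
c=[(288.4,131.3),(350.3,119.4),(361.3,173.4),(299.4,185.3)]
P=np.array([onz("top",u,v,.106) for u,v in c]); print(P.round(4))
print("centre",P.mean(0),"sizes",[np.linalg.norm(P[i]-P[i-1]).round(4) for i in range(4)])
x=(P[0]+P[1]-P[2]-P[3]); yaw=np.arctan2(x[1],x[0]); y=P[0]+P[3]-P[1]-P[2]; print(np.degrees(yaw),np.degrees(np.arctan2(y[1],y[0]))-90)
ex=np.array([np.cos(yaw),np.sin(yaw),0]); ez=np.array([0,0,1.])
O=P.mean(0)-.048*ex; O[2]=0
D=O-.072*ex+.057*ez; N=np.cos(.61)*ez-np.sin(.61)*ex
print("dial",D,"knobtop pred",D+.0235*N,"px",proj("top",D+.0235*N), "ray",onz("top",334,203.8,(D+.0235*N)[2]))
s=sense(); T=R.from_rotvec(s["tcp_rot"]).as_matrix(); print(T.round(3))
for t in([.473,.305,.205],):
    print("to pan in tool axes",T.T@(np.array(t)-s["eef_pos"]))
E
```

```text
[[ 0.6698  0.0485  0.106 ]
 [ 0.6996 -0.1065  0.106 ]
 [ 0.563  -0.1317  0.106 ]
 [ 0.5335  0.0217  0.106 ]]
centre [ 0.61647458 -0.04199651  0.106     ] sizes [np.float64(0.1389), np.float64(0.1579), np.float64(0.139), np.float64(0.1562)]
10.799784684995268 10.87842821195673
dial [ 0.49860002 -0.06448183  0.057     ] knobtop pred [ 0.48537608 -0.06700438  0.07626173] px [[333.91049372 205.6832962 ]] ray [ 0.49017628 -0.06729243  0.07626173]
[[ 0.975  0.223 -0.   ]
 [ 0.223 -0.975  0.001]
 [ 0.    -0.001 -1.   ]]
to pan in tool axes [ 5.29047748e-01 -7.41703628e-01  7.01316931e-04]
```

Request:
apply_moves --deltas '[0.094,0.0407,-0.0326,0,0,0.094,0.0407,-0.0326,0,0,0.094,0.0407,-0.0326,0,0,0.094,0.0407,-0.0326,0,0,0.094,0.0407,-0.0326,0,0]'

```text
clock: 0.72
eef_pos: [0.2853, -0.3304, 0.2053]
tcp_rot: [-3.122, -0.352, 0.0]
contact_force: [0.9, -0.3, -0.1]
gripper_width: 0.094
```

Request:
apply_moves --deltas '[0.094,0.0407,-0.0326,0,0,0.094,0.0407,-0.0326,0,0,0.094,0.0222,-0.0467,0,0,0.094,0.0222,-0.0467,0,0,0.094,0.0222,-0.0467,0,0]'

```text
clock: 1.35
eef_pos: [0.3831, -0.0971, 0.2054]
tcp_rot: [-3.122, -0.352, 0.0]
contact_force: [1.6, -0.4, 0.5]
gripper_width: 0.094
```

Request:
apply_moves --deltas '[0.094,0.0222,-0.0467,0,0,0.094,0.0222,-0.0467,0,0,0.094,0.0222,-0.0467,0,0,0.094,0.0222,-0.0467,0,0,0.094,0.0222,-0.0467,0,0]'

```text
clock: 1.98
eef_pos: [0.4393, 0.1554, 0.2054]
tcp_rot: [3.122, 0.353, -0.0]
contact_force: [0.2, -1.1, -0.7]
gripper_width: 0.0937
```

Request:
apply_moves --deltas '[0.094,0.0222,-0.0467,0,0,0.094,0.0222,-0.0467,0,0,0.094,0.0222,-0.0467,0,0,0.094,0,0,0,8.5,0.094,0,0,0,0]'

```text
clock: 2.6
eef_pos: [0.4727, 0.3052, 0.2049]
tcp_rot: [3.139, 0.122, -0.002]
contact_force: [-0.5, -1.1, 1.0]
gripper_width: 0.0938
```

Request:
apply_moves --deltas '[0.094,0,0,0.05,0,0.094,0,0,0.05,0,0.094,0,0,0.04,0,0.094,0,0,0.03,0,0.094,0,0,0.018,0]'

```text
clock: 3.22
eef_pos: [0.4727, 0.3043, 0.0163]
tcp_rot: [3.139, 0.123, -0.002]
contact_force: [-0.6, -0.1, -0.1]
gripper_width: 0.0941
```

Request:
apply_moves --deltas '[0.05,0,0,0,0,0.05,0,0,0,0,0.05,0,0,0,0,0.05,0,0,0,0,0.05,0,0,0,0]' --newtons 20

```text
clock: 3.85
eef_pos: [0.4735, 0.3051, 0.0185]
tcp_rot: [-3.139, -0.12, -0.002]
contact_force: [-0.9, -2.1, 6.4]
gripper_width: 0.0635
```

Request:
apply_moves --deltas '[0.05,0,0,0,0,0.05,0,0,-0.01,0,0.05,0,0,-0.02,0,0.05,0,0,-0.03,0,0.05,0,0,0,0]'

```text
clock: 4.47
eef_pos: [0.4739, 0.3056, 0.0797]
tcp_rot: [-3.137, -0.12, -0.006]
contact_force: [-0.3, 0.4, -2.3]
gripper_width: 0.0639
```

```bash
python3 - <<'E'
from h import *
save("scene","s1.png"); s=sense(); print(s["gripper_width"],s["eef_pos"],s["contact_force"],s["joint_pos"])
E
```

```text
0.0637483560700937 [0.47322681 0.30518806 0.07800145] [ 0.25311743  0.75055447 -2.22829798] [5.07733301e-01 4.63075330e-01 1.61215620e+00 2.70936471e-05
 1.06479331e+00 2.00202601e+00]
```

View pics/s1.png

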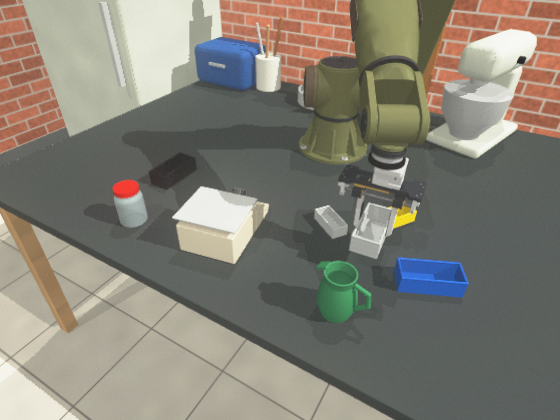

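The picture shows the pan held level in the fingers at about (372,228), lifted clear, with everything else in place.

Request:
apply_moves --deltas '[0.05,0,0,-0.03,0,0.05,0,0,-0.04,-4.65,0.05,0,0,-0.04,-9,0.05,0,0,-0.02,-9,0.05,0,0,0,-9]'

```text
clock: 5.15
eef_pos: [0.4732, 0.3052, 0.2078]
tcp_rot: [-2.985, -0.979, -0.001]
contact_force: [-0.7, 1.1, -2.2]
gripper_width: 0.0638
```

Request:
apply_moves --deltas '[0.05,0,0,0,-10,0.05,0,0,0,-10,0.05,0,0,0,-10,0.05,0,0,0,-10,0.05,0,0,0,-10]'

```text
clock: 5.78
eef_pos: [0.4727, 0.3049, 0.2058]
tcp_rot: [-2.29, -2.149, 0.003]
contact_force: [-0.0, 0.6, -1.8]
gripper_width: 0.0642
```

Request:
apply_moves --deltas '[0.05,0,0,0,-8,0.05,0,0,0,-6.8,0.05,0,0,0,0,0.05,0,0,0,0,0.05,0,0,0,0]'

```text
clock: 6.4
eef_pos: [0.4729, 0.305, 0.2071]
tcp_rot: [-2.004, -2.419, 0.001]
contact_force: [-0.3, -0.8, -2.4]
gripper_width: 0.0639
```

```bash
cat > to.py <<'E'
import sys
from h import *
s=sense(); T=R.from_rotvec(s["tcp_rot"]).as_matrix(); t=np.array([float(v) for v in sys.argv[1:4]])
print("pos",s["eef_pos"],"yaw",np.degrees(np.arctan2(T[1,0],T[0,0])),"tilt",np.degrees(np.arccos(-T[2,2])),"F",s["contact_force"],"w",s["gripper_width"],"delta",(T.T@(t-s["eef_pos"])).round(4))
E
python3 to.py 0.621 -0.041 0.2
```

```text
pos [0.47294814 0.30499561 0.20714854] yaw 100.74185801119494 tilt 0.023961598052973394 F [-0.31505468 -0.79567911 -2.44446474] w 0.06390224090838365 delta [-0.3675  0.081   0.0071]
```

Request:
apply_moves --deltas '[0.05,-0.02,0.0044,0,0,0.05,-0.035,0.0077,0,0,0.05,-0.045,0.0099,0,0,0.05,-0.045,0.0099,0,0,0.05,-0.045,0.0099,0,0]'

```text
clock: 7.02
eef_pos: [0.5503, 0.1238, 0.2076]
tcp_rot: [2.003, 2.42, 0.0]
contact_force: [0.9, -0.8, -2.4]
gripper_width: 0.0635
```

Request:
apply_moves --deltas '[0.05,-0.045,0.0099,0,0,0.05,-0.045,0.0099,0,0,0.05,-0.04,0.0088,0,0,0.05,-0.03,0.0066,0,0,0.05,-0.0175,0.0039,0,0]'

```text
clock: 7.65
eef_pos: [0.6216, -0.043, 0.2072]
tcp_rot: [-2.004, -2.419, 0.0]
contact_force: [0.3, 0.0, -2.3]
gripper_width: 0.0637
```

Request:
apply_moves --deltas '[0.05,0,0,0.01,0,0.05,0,0,0.02,0,0.05,0,0,0.02,0,0.05,0,0,0.01,0,0.05,0,0,0,0]'

```text
clock: 8.28
eef_pos: [0.6212, -0.0401, 0.1469]
tcp_rot: [-2.0, -2.421, 0.001]
contact_force: [0.8, -0.2, -0.8]
gripper_width: 0.0639
```

```bash
python3 to.py 0.621 -0.041 0.124; python3 - <<'E'
from h import *
save("top","t2.png",(260,90,400,230),3)
save("scene","s2.png",(140,140,300,280),3)
a,b=cv2.imread("pics/t2.png"),cv2.imread("pics/s2.png"); cv2.imwrite("pics/c2.png",cv2.resize(cv2.hconcat([a,b]),None,fx=.88,fy=.88))
E
```

```text
pos [ 0.62115171 -0.04009565  0.14692256] yaw 100.86688628003857 tilt 0.06310402980356336 F [ 0.80517958 -0.19111204 -0.79007698] w 0.06387523189282869 delta [-0.0009 -0.0003  0.0229]
```

View pics/c2.png

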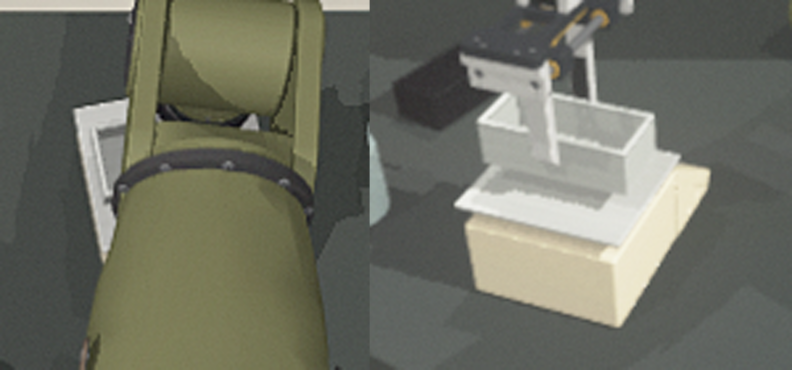

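The pan is level above the platform and parallel to it, about 20 mm up. I'll lower it now.

Request:
apply_moves --deltas '[0.05,0,0,0.005,0,0.05,0,0,0.006,0,0.05,0,0,0.005,0,0.05,0,0,0.003,0,0.05,0,0,0.002,0]'

```text
clock: 9.0
eef_pos: [0.6215, -0.0407, 0.1262]
tcp_rot: [-2.002, -2.421, 0.0]
contact_force: [1.1, -0.9, -1.6]
gripper_width: 0.0638
```

Request:
apply_moves --deltas '[0.05,0,0,0.001,0,0.05,0,0,0.001,0,0.05,0,0,0.001,0,0.05,0,0,0.001,0,0.05,0,0,0,0]'

```text
clock: 9.62
eef_pos: [0.6216, -0.0408, 0.1225]
tcp_rot: [2.002, 2.421, 0.0]
contact_force: [0.0, -0.9, -1.0]
gripper_width: 0.064
```

Request:
apply_moves --deltas '[0.05,0,0,0.001,0,0.05,0,0,0.0005,0,0.066,0,0,0,0,0.07,0,0,0,0,0.076,0,0,0,0]'

```text
clock: 10.25
eef_pos: [0.6215, -0.0407, 0.121]
tcp_rot: [2.002, 2.421, 0.0]
contact_force: [1.1, -0.5, -0.6]
gripper_width: 0.0752
```

Request:
apply_moves --deltas '[0.085,0,0,0,0,0.09,0,0,0,0,0.09,0,0,-0.005,0,0.09,0,0,-0.03,0,0.09,0,0,-0.05,0]'

```text
clock: 10.88
eef_pos: [0.6209, -0.0407, 0.2059]
tcp_rot: [-2.0, -2.419, 0.002]
contact_force: [0.0, -0.5, 0.5]
gripper_width: 0.0901
```

```bash
python3 to.py 0.42 0.06 0.21
```

```text
pos [ 0.62086658 -0.04066325  0.2059134 ] yaw 100.82834386508895 tilt 0.16676171071786286 F [ 0.04324734 -0.52747843  0.46075187] w 0.09010370703958259 delta [ 0.1366 -0.1784 -0.0035]
```

Request:
apply_moves --deltas '[0.09,0.0497,-0.028,0,0,0.09,0.0497,-0.028,0,0,0.09,0.0497,-0.028,0,0,0.09,0.0497,-0.028,0,0,0.09,0.0497,-0.028,0,0]'

```text
clock: 11.5
eef_pos: [0.436, 0.1782, 0.2065]
tcp_rot: [2.002, 2.421, 0.001]
contact_force: [0.7, 0.5, 0.9]
gripper_width: 0.0897
```

Request:
apply_moves --deltas '[0.09,0.0497,-0.028,0,0,0.09,0,0,0,10,0.09,0,0,0,10,0.09,0,0,0,10,0.09,0,0,0,10]'

```text
clock: 12.12
eef_pos: [0.4005, 0.2207, 0.2064]
tcp_rot: [2.714, 1.583, 0.001]
contact_force: [-0.1, -0.1, 0.6]
gripper_width: 0.0899
```

Request:
apply_moves --deltas '[0.06,0,0,0,10,0.06,0,0,0,10,0.06,0,0,0,9,0.06,0,0,0,0,0.06,0,0,0,0]'

```text
clock: 12.75
eef_pos: [0.4005, 0.2206, 0.2062]
tcp_rot: [-3.02, -0.867, -0.0]
contact_force: [0.2, -0.6, -0.5]
gripper_width: 0.0601
```

```bash
python3 to.py 0.49 -0.066 0.2; python3 - <<'E'
from h import *
save("top","t3.png",(270,100,380,240),4)
E
```

```text
pos [0.40050553 0.22062    0.20616635] yaw 32.03342513674276 tilt 0.01839837878240402 F [ 0.24164349 -0.64797634 -0.48106593] w 0.06008435497842103 delta [-0.0762  0.2904  0.0061]
```

View pics/t3.png

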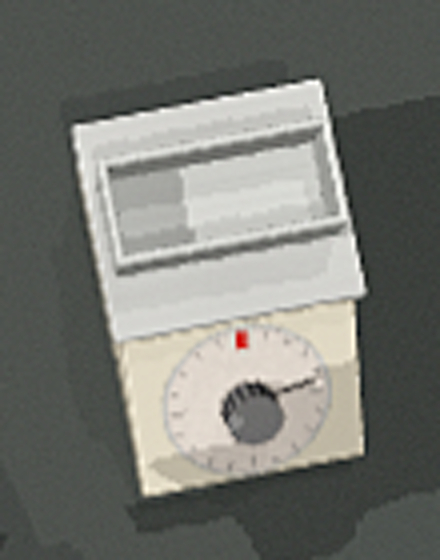

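The pan stands in the middle of the platform. In full-image pixels the pointer tip is at (349,195) and the red block at (330,185).

```bash
cat > ang.py <<'E'
from h import *
yaw=np.radians(10.84); ex=np.array([np.cos(yaw),np.sin(yaw),0]); ey=np.array([-ex[1],ex[0],0]); ez=np.array([0,0,1.])
D=np.array([.4986,-.0645,.057]); N=np.cos(.61)*ez-np.sin(.61)*ex; X=np.cross(ey,N)
CARD=D-.003*N
def ang(u,v):
    q=onplane("top",u,v,CARD,N)-CARD; a,b=q@X,q@ey
    return np.degrees(np.arctan2(b,a)), np.hypot(a,b)
def red(img):
    h=cv2.cvtColor(img,cv2.COLOR_BGR2HSV)
    m=cv2.inRange(h,(0,110,60),(10,255,255))|cv2.inRange(h,(170,110,60),(179,255,255))
    z=np.zeros_like(m); z[175:228,300:366]=m[175:228,300:366]
    M=cv2.moments(z,True); return (M["m10"]/M["m00"],M["m01"]/M["m00"],M["m00"]) if M["m00"] else None
E
python3 - <<'E'
from ang import *
r=red(cv2.imread("pics/raw_t3.png")); print(r,ang(*r[:2])); print("tip",ang(349,195.25)); 
f=cv2.imread("pics/raw_t3.png")[175:228,300:366].astype(int)
# dial ellipse centre from crop: left 164,right 331,top 322,bottom 475
print(proj("top",D)*4-[1080,400])
K=D+.016*N; print("knob pt s=16",K)
E
```

```text
(330.0, 184.5, 12.0) (np.float64(-0.25612054824645564), np.float64(0.04780654123308873))
tip (np.float64(-82.3535937320731), np.float64(0.046811110615727604))
[[247.53515155 404.98070785]]
knob pt s=16 [ 0.48959767 -0.0662238   0.07011437]
```

Request:
apply_moves --deltas '[0.052,-0.0124,0.0486,0,0,0.052,-0.0124,0.0486,0,0,0.052,-0.0124,0.0486,0,0,0.052,-0.0124,0.0486,0,0,0.052,-0.0124,0.0486,0,0]'

```text
clock: 13.42
eef_pos: [0.4763, -0.0202, 0.2062]
tcp_rot: [3.02, 0.865, 0.001]
contact_force: [-0.2, 0.8, -0.1]
gripper_width: 0.0521
```

Request:
apply_moves --deltas '[0.052,-0.0124,0.0486,0,0,0.052,0,0,0,0,0.052,0,0,0.03,0,0.052,0,0,0.03,0,0.052,0,0,0,0]'

```text
clock: 14.05
eef_pos: [0.49, -0.0655, 0.1446]
tcp_rot: [-3.019, -0.864, 0.005]
contact_force: [1.1, 0.3, 1.0]
gripper_width: 0.0521
```

```bash
python3 to.py 0.492 -0.066 0.068
```

```text
pos [ 0.49001076 -0.06547172  0.14461559] yaw 31.93739584438604 tilt 0.20427354360778457 F [1.06702012 0.28711099 0.95453935] w 0.052061844814122155 delta [0.0016 0.0017 0.0766]
```

Request:
apply_moves --deltas '[0.052,0.0015,0.001,0.03,0,0.052,0,0,0.025,0,0.052,0,0,0.015,0,0.052,0,0,0.007,0,0.052,0,0,0,0]'

```text
clock: 14.68
eef_pos: [0.4931, -0.0664, 0.0694]
tcp_rot: [3.021, 0.862, 0.001]
contact_force: [-0.7, -0.8, 0.6]
gripper_width: 0.0519
```

Request:
apply_moves --deltas '[0.03,0,0,0,0,0.03,0,0,0,0,0.03,0,0,0,0,0.03,0,0,0,0,0.03,0,0,0,0]' --newtons 15

```text
clock: 15.3
eef_pos: [0.4928, -0.066, 0.0695]
tcp_rot: [-3.021, -0.861, -0.0]
contact_force: [-3.3, 3.4, 5.3]
gripper_width: 0.0362
```

```bash
python3 to.py 0.492 -0.066 0.068
```

```text
pos [ 0.49283627 -0.06603088  0.06949598] yaw 31.827162720941576 tilt 0.0401610627301562 F [-3.28208759  3.39299541  5.26630395] w 0.036220114540959664 delta [-0.0007 -0.0005  0.0015]
```

Request:
apply_moves --deltas '[0.03,0,0,0,8,0.03,0,0,0,8,0.03,0,0,0,8,0.03,0,0,0,8,0.03,0,0,0,8]'

```text
clock: 15.92
eef_pos: [0.4929, -0.066, 0.0695]
tcp_rot: [-3.132, 0.23, -0.0]
contact_force: [-1.3, 3.1, 2.1]
gripper_width: 0.0362
```

Request:
apply_moves --deltas '[0.03,0,0,0,0,0.052,0,0,0,0,0.052,0,0,0,0,0.052,0,0,-0.02,0,0.052,0,0,-0.04,0]'

```text
clock: 16.55
eef_pos: [0.492, -0.0665, 0.1285]
tcp_rot: [-3.134, 0.222, 0.005]
contact_force: [-0.3, 0.7, -0.3]
gripper_width: 0.0515
```

```bash
python3 to.py 0.492 -0.066 0.068; python3 - <<'E'
from ang import *
save("top","t4.png"); save("scene","s4.png",(140,140,300,280),3)
r=red(cv2.imread("pics/raw_t4.png")); print(r, r and ang(*r[:2]))
E
```

```text
pos [ 0.49200119 -0.0665312   0.12845391] yaw -8.110075236106466 tilt 0.18246108326819205 F [-0.26179438  0.66545436 -0.27135821] w 0.05146741343818768 delta [ 0.0001 -0.0005  0.0605]
None None
```

Request:
apply_moves --deltas '[0.052,0,0,0,-8,0.052,0,0,0,-8,0.052,0,0,0,-8,0.052,0,0,0,-8,0.052,0,0,0,-8]'

```text
clock: 17.27
eef_pos: [0.4926, -0.0666, 0.1282]
tcp_rot: [-3.019, -0.87, 0.001]
contact_force: [-0.7, -0.8, -0.7]
gripper_width: 0.0519
```

Request:
apply_moves --deltas '[0.052,0,0,0.02,0,0.052,0,0,0.025,0,0.052,0,0,0.01,0,0.052,0,0,0.005,0,0.052,0,0,0,0]'

```text
clock: 17.9
eef_pos: [0.493, -0.0665, 0.0692]
tcp_rot: [3.021, 0.862, 0.0]
contact_force: [-0.2, -0.1, -0.4]
gripper_width: 0.0521
```

Request:
apply_moves --deltas '[0.03,0,0,0,0,0.03,0,0,0,0,0.03,0,0,0,0,0.03,0,0,0,0,0.03,0,0,0,0]'

```text
clock: 18.52
eef_pos: [0.4928, -0.0661, 0.0693]
tcp_rot: [-3.021, -0.861, -0.0]
contact_force: [-4.0, 3.6, 5.1]
gripper_width: 0.0363
```

Request:
apply_moves --deltas '[0.03,0,0,0,8,0.03,0,0,0,8,0.03,0,0,0,8,0.03,0,0,0,8,0.03,0,0,0,8]'

```text
clock: 19.15
eef_pos: [0.4928, -0.066, 0.0693]
tcp_rot: [-3.132, 0.23, 0.0]
contact_force: [-2.9, 3.5, 4.3]
gripper_width: 0.0359
```

Request:
apply_moves --deltas '[0.03,0,0,0,0,0.052,0,0,0,0,0.052,0,0,0,0,0.052,0,0,-0.04,0,0.052,0,0,-0.06,0]'

```text
clock: 19.77
eef_pos: [0.492, -0.0666, 0.1689]
tcp_rot: [-3.134, 0.222, 0.005]
contact_force: [0.6, -0.6, -0.0]
gripper_width: 0.0518
```

Request:
apply_moves --deltas '[0.052,-0.0257,-0.0508,0,0,0.052,-0.0257,-0.0508,0,0,0.052,-0.0257,-0.0508,0,0,0.052,-0.0257,-0.0508,0,0,0.052,-0.0257,-0.0508,0,0]'

```text
clock: 20.4
eef_pos: [0.4011, 0.2046, 0.1691]
tcp_rot: [3.134, -0.222, 0.001]
contact_force: [0.9, -0.2, 0.0]
gripper_width: 0.0519
```

```bash
python3 to.py 0.492 -0.066 0.168; python3 - <<'E'
from ang import *
save("top","t5.png",(270,100,380,240),4)
r=red(cv2.imread("pics/raw_t5.png")); print(r, r and ang(*r[:2]))
E
```

```text
pos [0.40105523 0.20463868 0.16907534] yaw -8.121900827367629 tilt 0.036663960510830075 F [ 0.92750571 -0.15915935  0.00726565] w 0.05189750784849136 delta [0.1283 0.2551 0.0012]
(341.3636363636364, 186.0, 11.0) (np.float64(-37.582341950930825), np.float64(0.04711813220558468))
```

View pics/t5.png

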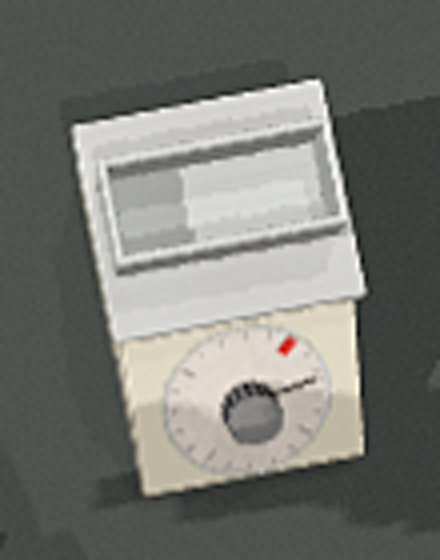

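The pan hasn't moved and the tip is still at about (349,195). The block is now at (341,186), turned about 38° clockwise with roughly 45° to go. The fingers slip partly, so I'll do another stroke with a firmer grip.

Request:
apply_moves --deltas '[0.052,0.0257,0.0508,0,0,0.052,0.0257,0.0508,0,0,0.052,0.0257,0.0508,0,0,0.052,0.0257,0.0508,0,0,0.052,0.0257,0.0508,0,0]'

```text
clock: 21.08
eef_pos: [0.4932, -0.0687, 0.169]
tcp_rot: [3.133, -0.222, 0.001]
contact_force: [1.1, 0.5, -0.6]
gripper_width: 0.052
```

Request:
apply_moves --deltas '[0.052,0,0,0,-8,0.052,0,0,0,-8,0.052,0,0,0,-8,0.052,0,0,0,-8,0.052,0,0,0,-8]'

```text
clock: 21.7
eef_pos: [0.4928, -0.0668, 0.1688]
tcp_rot: [3.019, 0.87, -0.0]
contact_force: [0.6, -1.0, -0.3]
gripper_width: 0.0521
```

Request:
apply_moves --deltas '[0.052,0,0,0.04,0,0.052,0,0,0.035,0,0.052,0,0,0.02,0,0.052,0,0,0.005,0,0.052,0,0,0,0]'

```text
clock: 22.32
eef_pos: [0.493, -0.0666, 0.0693]
tcp_rot: [3.021, 0.862, 0.0]
contact_force: [-0.5, -0.0, 0.6]
gripper_width: 0.052
```

Request:
apply_moves --deltas '[0.03,0,0,0,0,0.03,0,0,0,0,0.03,0,0,0,0,0.03,0,0,0,0,0.03,0,0,0,0]' --newtons 35

```text
clock: 22.95
eef_pos: [0.4929, -0.066, 0.0696]
tcp_rot: [-3.021, -0.861, -0.001]
contact_force: [-3.9, 4.1, 4.0]
gripper_width: 0.0351
```

Request:
apply_moves --deltas '[0.03,0,0,0,8,0.03,0,0,0,8,0.03,0,0,0,8,0.03,0,0,0,8,0.03,0,0,0,8]'

```text
clock: 23.58
eef_pos: [0.4931, -0.0659, 0.0697]
tcp_rot: [-3.132, 0.23, -0.001]
contact_force: [-4.6, 6.4, 10.3]
gripper_width: 0.0352
```

Request:
apply_moves --deltas '[0.03,0,0,0,0,0.052,0,0,0,0,0.052,0,0,0,0,0.052,0,0,-0.04,0,0.052,0,0,-0.06,0]'

```text
clock: 24.2
eef_pos: [0.492, -0.0664, 0.169]
tcp_rot: [-3.133, 0.224, 0.005]
contact_force: [0.7, -0.6, 0.2]
gripper_width: 0.0519
```

Request:
apply_moves --deltas '[0.052,-0.0257,-0.0508,0,0,0.052,-0.0257,-0.0508,0,0,0.052,-0.0257,-0.0508,0,0,0.052,-0.0257,-0.0508,0,0,0.052,-0.0257,-0.0508,0,0]'

```text
clock: 24.82
eef_pos: [0.401, 0.2048, 0.1692]
tcp_rot: [-3.133, 0.224, -0.001]
contact_force: [0.6, 0.4, -0.1]
gripper_width: 0.0519
```

```bash
python3 to.py 0.492 -0.066 0.168; python3 - <<'E'
from ang import *
save("top","t6.png",(270,100,380,240),4)
r=red(cv2.imread("pics/raw_t6.png")); print(r, r and ang(*r[:2]))
E
```

```text
pos [0.40100673 0.20479094 0.16920083] yaw -8.178378605482058 tilt 0.0401575125663477 F [ 0.60172172  0.39253514 -0.10531211] w 0.051889358223172824 delta [0.1286 0.2551 0.0012]
(345.5, 189.5, 10.0) (np.float64(-57.055078535149995), np.float64(0.04595008467560138))
```

The block is at (345.5,189.5), about -57°, so each 40° stroke gives about 19.5° repeatably. One more stroke of the same size.

Request:
apply_moves --deltas '[0.052,0.0257,0.0508,0,0,0.052,0.0257,0.0508,0,0,0.052,0.0257,0.0508,0,0,0.052,0.0257,0.0508,0,0,0.052,0.0257,0.0508,0,0]'

```text
clock: 25.5
eef_pos: [0.4932, -0.0685, 0.1691]
tcp_rot: [3.134, -0.224, 0.001]
contact_force: [0.2, 0.7, -0.1]
gripper_width: 0.0523
```

Request:
apply_moves --deltas '[0.052,0,0,0,-8,0.052,0,0,0,-8,0.052,0,0,0,-8,0.052,0,0,0,-8,0.052,0,0,0,-8]'

```text
clock: 26.12
eef_pos: [0.4928, -0.0666, 0.169]
tcp_rot: [3.019, 0.868, -0.0]
contact_force: [0.2, -0.3, 0.3]
gripper_width: 0.0521
```

Request:
apply_moves --deltas '[0.052,0,0,0.04,0,0.052,0,0,0.035,0,0.052,0,0,0.02,0,0.052,0,0,0.005,0,0.052,0,0,0,0]'

```text
clock: 26.75
eef_pos: [0.4931, -0.0666, 0.0694]
tcp_rot: [3.021, 0.861, 0.001]
contact_force: [0.2, -0.0, 0.0]
gripper_width: 0.0521
```

Request:
apply_moves --deltas '[0.03,0,0,0,0,0.03,0,0,0,0,0.03,0,0,0,0,0.03,0,0,0,0,0.03,0,0,0,0]' --newtons 35

```text
clock: 27.38
eef_pos: [0.4928, -0.066, 0.0696]
tcp_rot: [-3.021, -0.861, -0.001]
contact_force: [-2.8, 4.2, 4.2]
gripper_width: 0.0353
```

Request:
apply_moves --deltas '[0.03,0,0,0,8,0.03,0,0,0,8,0.03,0,0,0,8,0.03,0,0,0,8,0.03,0,0,0,8]'

```text
clock: 28.0
eef_pos: [0.493, -0.0659, 0.0697]
tcp_rot: [-3.132, 0.23, -0.001]
contact_force: [-2.7, 7.3, 7.0]
gripper_width: 0.0351
```

Request:
apply_moves --deltas '[0.03,0,0,0,0,0.052,0,0,0,0,0.052,0,0,0,0,0.052,0,0,-0.04,0,0.052,0,0,-0.06,0]'

```text
clock: 28.62
eef_pos: [0.492, -0.0664, 0.1691]
tcp_rot: [-3.133, 0.224, 0.005]
contact_force: [-0.7, -0.6, 0.3]
gripper_width: 0.0521
```

Request:
apply_moves --deltas '[0.052,-0.0257,-0.0508,0,0,0.052,-0.0257,-0.0508,0,0,0.052,-0.0257,-0.0508,0,0,0.052,-0.0257,-0.0508,0,0,0.052,-0.0257,-0.0508,0,0]'

```text
clock: 29.25
eef_pos: [0.401, 0.2048, 0.1692]
tcp_rot: [-3.133, 0.224, -0.001]
contact_force: [1.1, -0.5, -0.4]
gripper_width: 0.052
```

```bash
python3 to.py 0.492 -0.066 0.168; python3 - <<'E'
from ang import *
save("top","t7.png",(310,170,370,225),10)
r=red(cv2.imread("pics/raw_t7.png")); print(r, r and ang(*r[:2]))
E
```

```text
pos [0.40100517 0.20479378 0.16921186] yaw -8.182432183046977 tilt 0.038658715180355845 F [ 1.07340155 -0.48194705 -0.36482642] w 0.05197722493889877 delta [0.1286 0.2551 0.0012]
(348.45454545454544, 194.27272727272728, 11.0) (np.float64(-78.23018070402365), np.float64(0.04615181544190014))
```

View pics/t7.png

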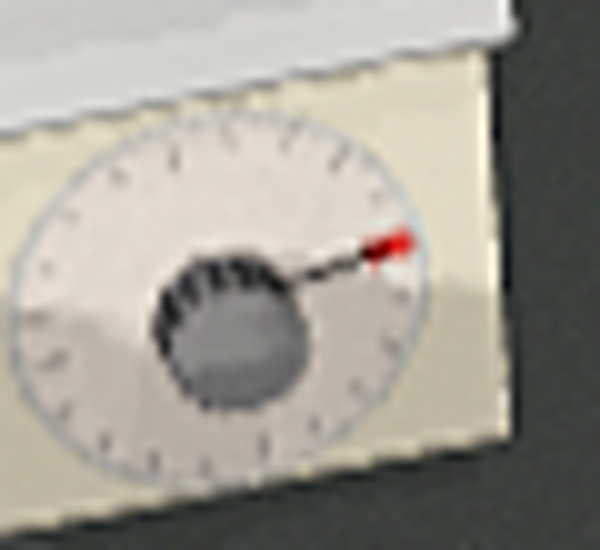

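The pointer now lies over the red block at about (349,194.5). I'll check the residual angle at sub-pixel level.

```bash
cat > pol.py <<'E'
from ang import *
import ang as A, sys
def unwrap(fn,dx):
    C=CARD+dx*ex; th=np.radians(np.arange(-180,180,.5)); rr=np.arange(.020,.056,.0005)
    P=np.array([C+r*(np.cos(t)*X+np.sin(t)*ey) for t in th for r in rr]); px=proj("top",P).astype(np.float32).reshape(len(th),len(rr),2)
    im=cv2.imread(fn).astype(np.float32); return np.degrees(th),rr,cv2.remap(im,px[...,0],px[...,1],cv2.INTER_CUBIC)
for dx in(0,.003):
  print("dx",dx)
  for n in sys.argv[1:]:
    th,rr,I=unwrap(f"pics/raw_{n}.png",dx); g=I.mean(2)
    red=np.clip(I[...,2]-I[...,:2].mean(2)-25,0,None); w=red.sum(1); rc=(th*w).sum()/w.sum(); rrad=(red.sum(0)*rr).sum()/red.sum()
    s=g[:,(rr>.026)&(rr<.036)].mean(1); m=(th>-105)&(th<-60); d=np.clip(np.median(s[m])-s,0,None)*m; d[d<.4*d.max()]=0
    pt=(th*d).sum()/d.sum()
    t=g[:,(rr>.043)&(rr<.050)].mean(1); t=t-np.convolve(np.r_[t[-18:],t,t[:18]],np.ones(37)/37,'valid')
    k=(np.abs(th-pt)>25)&(np.abs((th-rc+180)%360-180)>15)
    ph=np.degrees(np.angle(-(t[k]*np.exp(1j*np.radians(th[k]*20))).sum()))/20
    ticks=rc-((rc-ph+9)%18-9)
    print(n,"red",rc.round(1),"r",rrad.round(4),"pointer",pt.round(1),"tick at",ticks.round(1),"need",(pt-rc).round(1),(pt-ticks).round(1))
E
sed -i 's/ph=np.degrees(np.angle(-(/ph=np.degrees(np.angle(-(/;s/ticks=rc-((rc-ph+9)%18-9)/ticks=rc-((rc-ph+9)%18-9)/' pol.py; sed -i 's/th\[k\]\*20/th[k]*20/' pol.py; python3 pol.py t3 t5 t6 t7
```

```text
dx 0
t3 red 0.2 r 0.0474 pointer -78.2 tick at -1.2 need -78.4 -77.0
t5 red -37.2 r 0.0467 pointer -78.3 tick at -40.1 need -41.1 -38.1
t6 red -57.5 r 0.0459 pointer -78.2 tick at -60.6 need -20.7 -17.6
t7 red -78.1 r 0.0466 pointer -78.2 tick at -81.2 need -0.1 3.0
dx 0.003
t3 red -0.2 r 0.044 pointer -84.9 tick at -0.4 need -84.7 -84.5
t5 red -40.2 r 0.0443 pointer -84.9 tick at -39.0 need -44.7 -46.0
t6 red -61.5 r 0.0445 pointer -84.9 tick at -59.4 need -23.4 -25.4
t7 red -82.4 r 0.0464 pointer -84.9 tick at -79.8 need -2.4 -5.1
```

The block's radius is 46 mm at a centre shift of about 1 mm. At that shift the residual is about -1°, or 0.8 mm, well inside the 4 mm limit (±5°). The pan stands centred and the gripper is free at z 0.169 m, so I'm handing in.

```bash
python3 -c "
from rig import *
print(close_job(), sense()['clock'])"
```

```text
the job is handed in; nothing more can be done
the job is handed in; nothing more can be done
```

I set the larger bare aluminium pan upright near the middle of the weighing platform and let go. I then turned the tare knob clockwise in four pinch strokes until the pointer lay on the red block, and handed the job in. Simulated time was about 29 s; no verdict was reported.

**Pan:** by eye in the last full view, before the final two strokes, it stood upright near the platform's middle. I aimed it about 5 mm behind centre and did not measure its final offset.

**Pointer on zero:** the last image puts the pointer about 1° (about 0.8 mm) from the block's middle. The limit is 4 mm, or about 5°.

**Disagreement:** the two estimates, red centroid and tick marks, gave anything from -5.1° to +3.0° depending on the assumed dial centre. Requiring the block to sit 46 mm from the axis settles it at about -1°. A direct pixel comparison of the tip and block gave a rougher 2.8 mm, partly because the pointer covers the block.

**Slipping:** each 40° stroke of the gripper turned the knob only about 20°, even after I raised the grip force, so it took four strokes.

**Other objects:** the arm never went near the dark pan, pitcher or jar at low height. I did not re-measure their positions at the end. At the last check the gripper was open and clear of everything.

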